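Turn over the sampling board against the upstand

ROBOT

A 6-joint arm with a two-finger parallel gripper is mounted at the origin on the work surface. World frame = base frame: x ahead of the robot, y to its left, z up, the work surface at z = 0. Lengths are in mm, angles in rad, forces in N, time in s.
With the tool pointing down it reaches from about 300 to 775 mm from the base axis. Payload 14.6 kg.
Tool frame: the origin (TCP) lies midway between the tips of the shut fingers; the grasp point (between the pads) lies 19 mm behind it; z points along the fingers, y is the line along which they close (so a half turn about z gives the same grasp; the last joint's range is limited). The gripper opens to 85 mm and grips with 20 to 120 N. Pads are 22 mm wide; open, the fingers measure 114 mm over their backs; the gripper's body (76 mm by 85 mm) begins 54 mm behind the grasp point. The pads swing forward as they close: fully open they stand 13 mm farther back than shut.
Start: joints at [1.177, 0.3, 1.521, -0, 1.321, -0.067], TCP at [176.555, 520.882, 231.281] pointing down, gripper open.
Joint ranges: [-3.03, 3.03], [-0.79, 2.21], [0.23, 2.52], [-1.04, 4.18], [0, 3.07], [-2.55, 2.55]. Speed limits (rad/s): [2.22, 2.22, 2.57, 3.14, 3.14, 3.14].

INTERFACE

Orientations are given as [roll, pitch, yaw] about the fixed x, y, z axes, in that order (R = Rz(yaw) Ry(pitch) Rx(roll)).
In Python, from cell import arm, imaging gives the robot as it stands. The module is installed in compiled form; this text tells all that it offers.
- The arm moves only by the tool drive_tool, never from a script. Its argument "commands" is a list of rows, each a list of 7 numbers: the shift along the tool's x, y, z in cm, then the turn, a rotation vector about the tool's x, y, z in units of 6 degrees (1.0 is 6 degrees), then the finger opening in cm, from 0 to 8.54. In form: [[x, y, z, wx, wy, wz, claw], ...]. A call has 1 to 12 rows; each row shifts and turns the commanded pose from where the row before left it, along the tool's axes as they then stand; what a row does not reach is not made up. A row lasts 1/10 s, in which the tool goes at most 50 mm and 8.59 degrees, less where a joint would pass 70% of its speed; a pose out of reach is approached as far as the arm can. A call with a gripper value outside its range is refused whole. The fingers move at their own pace and stop on an object; "force" is the grip in N (left out, the last holds). Time passes only in rows, so rows that do not move let the fingers close. It gives the time, the measured TCP pose, the force, the opening and the grip force at its end, in the units of the state.
- arm.get_state(): the state, without advancing time (a new reading comes with each control period).
- imaging.snapshot(name): name is "side" or "top" or "wrist"; returns a dict with "frame" (384x512x3 uint8, red, green, blue), "fx", "fy", "cx", "cy" (pixels), "R" (3x3) and "t" (3): a world point X has camera coordinates R X + t. Camera axes: x right, y down, z forward; pixel columns grow to the right and rows downward; lengths in mm; the calibration is good to about 2 mm. A picture is of the moment at which its call begins. There is no depth.
- arm.hand_in(): hands the job in; it is judged then, once.
The state is a dict: "time_s": time; "q": joint angles; "qd": joint speeds; "tau": joint torques, N m; "tcp_pos": TCP position; "eef_rot": TCP orientation; "contact_force": force on the tool from outside, world axes, zero at the start; "wrist_torque": the same for the moment, N m; "finger_gap": finger opening in mm; "gripper_force": force on a finger pad.
Only numpy, scipy, OpenCV 4.12 (cv2) and the standard library are available. Lean on these libraries where they do the work, as an engineer would, in place of code of your own. Each camera call takes 0.05 s, during which the arm holds its last target. There are 200 camera calls.

TASK

In the food-testing van, turn the big grooved cutting board over so that its plain side is up. Push it up against the coved steel upstand behind it until it stands leaning there by itself, then tip its top edge back towards the robot so that it ends lying flat on the worktop, groove down, in front of the upstand. Leave the small plain board where it is.

Things in the scene. Friction and masses are not known exactly. Their poses are not given: they have to be found in the camera images.
- big_board_center (a point): Big white plastic board, 120 (x) x 130 (y) x 14 mm thick, 0.2 kg, a thin grey groove round one face; too wide to grip across. The point is its centre. z points out of the grooved face: up at the start, down when turned over; x towards the upstand. It starts flat, 10 to 40 mm in front of the upstand, within 8 degrees of square to it, left or right of its middle.
- upstand_foot (a point): Fixed slippery steel fence, 420 mm long. Point: middle of its foot line, on the worktop, robot side. y runs along it, x across it, away from the robot. Coved front: 45 degrees up to 20 mm high and 20 mm back, then steeper to 40 mm high (31 back) and 68 mm (38 back). A board whose near edge is pushed to the foot rides up it by its far edge and stays leaning at about 60 degrees.
- upstand_top (a point): Middle of the fence's top front edge, 68 mm high, 38 mm behind the foot line, axes as the foot's. The top is 11 mm thick; behind it is a low flange. The big board leaning here has its upper edge about 35 mm above the top edge and 20 mm behind it. Pushed there from behind, over the fence, it pivots on its lower edge and falls flat towards the robot.
- small_board_center (a point): Small white plastic board, plain on both faces, 85 x 80 x 10 mm, flat in front of the upstand on the other side of its middle from the big board. A bystander. The point is its centre, 5 mm above the worktop.
There are look-alikes about, which are no part of the job. Leave any black or red look-alike of the part that bears big_board_center alone.

How it is judged (in metres and radians):
On the way:
1. the big board stands leaning back against the upstand, at more than 45 degrees to the worktop, and not touched (angle between big_board_center's own z axis and vertical between 0.79 and 1.57 rad and contact force between big_board and upstand above 0.05 N and contact force between big_board and the arm below 0.05 N and contact force between big_board and the fingers below 0.05 N), for 0.2 s.
At the end, for the whole second after the job is handed in: The big board lies at rest on the worktop, turned over (groove down, flat within 10 degrees), its centre 30 to 250 mm in front of the foot of the upstand and within its length (angle between big_board_center's own z axis and vertical above 2.97 rad and height (world z) of big_board_center below 0.018 m and x of big_board_center in the frame of upstand_foot between -0.25 and -0.03 m and y of big_board_center in the frame of upstand_foot between -0.22 and 0.22 m and linear speed of big_board below 0.02 m/s); the robot touches nothing.
It fails at once if the small plain board is moved by more than 20 mm (distance of small_board_center from where it was at the start of the episode above 0.02 m).
It also fails if it takes over 48 s, if anything falls off the work surface, if the arm or the gripper's body presses on something with over 40 N, if the wrist force passes 120 N, or if a joint passes its speed limit or range.

## Working session

There is one attempt and no reset: what is moved stays moved. The work goes in short steps, Python scripts to look and compute and a tool call to move; the robot and the scene stay as the last step left them, time stands still between calls to the robot, and variables do not carry over. Pictures are saved under pics/ and viewed, at most 10 in all, crops included, and the job is handed in when it is done.

Besides the shell and the picture viewer there is one more tool, called after "Call:" in YAML: its name, and indented under it one key for each argument. drive_tool: Moves the arm, as the interface text tells. Its arguments: {"type":"object","properties":{"commands":{"type":"array"},"force":{"type":"number"}},"required":["commands"]}

```bash
mkdir -p pics; cat > h.py <<'E'
import numpy as np, cv2
from cell import arm, imaging
def snap(n, f=None):
    s=imaging.snapshot(n)
    for k in("R","t"): s[k]=np.array(s[k],float)
    if f: cv2.imwrite(f"pics/{f}.png", cv2.cvtColor(s["frame"],cv2.COLOR_RGB2BGR))
    return s
def ray(s,u,v,z=0):
    d=s["R"].T@np.array([(u-s["cx"])/s["fx"],(v-s["cy"])/s["fy"],1]); c=-s["R"].T@s["t"]
    return c+d*(z-c[2])/d[2]
def proj(s,X):
    p=s["R"]@np.array(X,float)+s["t"]; return s["fx"]*p[0]/p[2]+s["cx"],s["fy"]*p[1]/p[2]+s["cy"]
E
python3 - <<'E'
from h import *
a=snap("top","a");b=snap("side","b")
cv2.imwrite("pics/ab.png",cv2.resize(cv2.cvtColor(np.vstack([a["frame"],b["frame"]]),cv2.COLOR_RGB2BGR),None,fx=.78,fy=.78))
for s in(a,b): print(-s["R"].T@s["t"], s["R"][2], s["fx"])
print(arm.get_state())
E
```

```text
[ 440.8176934    34.72153389 1144.62717131] [ 0.0577379  -0.00619242 -0.99831257] 394.7577008514287
[-141.48814612 -748.99854134  712.27238104] [ 0.52819253  0.66175801 -0.53206108] 491.9298442791146
{'time_s': 0.1, 'q': array([ 1.17742784e+00,  3.00400630e-01,  1.52149318e+00, -1.10627589e-05,
        1.32069837e+00, -6.65991384e-02]), 'qd': array([ 0.00111369, -0.00138196, -0.00157975,  0.00075264, -0.00149079,
        0.00075656]), 'tau': array([ 5.85158286e-04, -5.44370198e+01, -3.62373805e+01, -1.91684757e-05,
        2.99464817e-03, -2.45993988e-06]), 'tcp_pos': array([176.4701165 , 520.71047959, 230.79715644]), 'eef_rot': array([-3.14059463e+00, -5.58263536e-05,  2.81482602e+00]), 'contact_force': array([-0.48995765,  1.06469311, -0.31640078]), 'wrist_torque': array([ 0.00081196,  0.0508797 , -0.02965531]), 'gripper_force': 0.0, 'finger_gap': 85.25174858606744}
```

View pics/a.png

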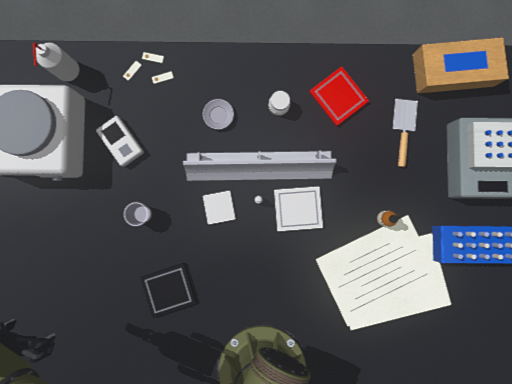

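View pics/b.png

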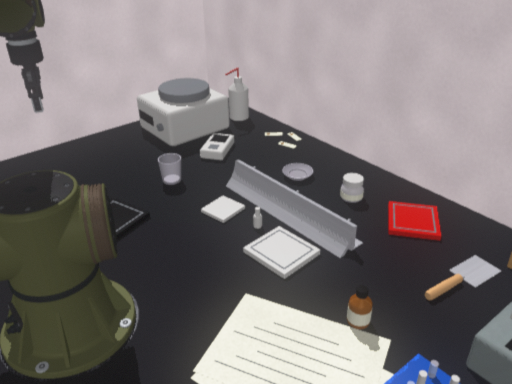

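Candidates in the top view: white grooved board (299,208), which is my choice; small plain board (219,207), the bystander; black board (168,289) and red board (339,95), both look-alikes; the paper (385,272). A small vial stands at (258,199), close to the big board's left edge. Next I measure and check with a crop.

```bash
python3 - <<'E'
from h import *
s=snap("top"); im=s["frame"]; g=cv2.cvtColor(im,cv2.COLOR_RGB2GRAY)
hsv=cv2.cvtColor(im,cv2.COLOR_RGB2HSV)
c=cv2.cvtColor(im[140:240,175:345],cv2.COLOR_RGB2BGR); cv2.imwrite("pics/c.png",cv2.resize(c,None,fx=4.5,fy=4.5,interpolation=cv2.INTER_CUBIC))
m=((g>205)).astype(np.uint8); 
cs,_=cv2.findContours(m,cv2.RETR_EXTERNAL,cv2.CHAIN_APPROX_NONE)
for k in cs:
    (u,v),wh,an=cv2.minAreaRect(k)
    if cv2.contourArea(k)>60 and 170<u<345 and 140<v<240:
        z=14 if cv2.contourArea(k)>1200 else 10
        P=np.array([ray(s,*p,z)[:2] for p in cv2.boxPoints(((u,v),wh,an))])
        print(cv2.contourArea(k),(u,v),wh,an,ray(s,u,v,z)[:2].round(),P.round().tolist())
print("foot",[ray(s,u,v,0)[:2].round() for u,v in((187,181),(334,178))],"top",[ray(s,u,v,68)[:2].round() for u,v in((185,162),(336,160))])
print("vial",ray(s,258,199,30).round(),ray(s,258,203,0).round())
E
```

```text
705.5 (218.5717010498047, 207.04905700683594) (28.810441970825195, 26.29183006286621) 79.3803482055664 [458. 126.] [[491.0, 171.0], [506.0, 97.0], [425.0, 81.0], [410.0, 155.0]]
1713.0 (298.064697265625, 208.3411865234375) (41.03262710571289, 43.793704986572266) 85.60128784179688 [ 456. -102.] [[509.0, -35.0], [520.0, -160.0], [403.0, -169.0], [392.0, -44.0]]
foot [array([533., 219.]), array([ 545., -208.])] top [array([580., 215.]), array([ 589., -199.])]
vial [481.  13.  30.] [471.  13.   0.]
```

View pics/c.png

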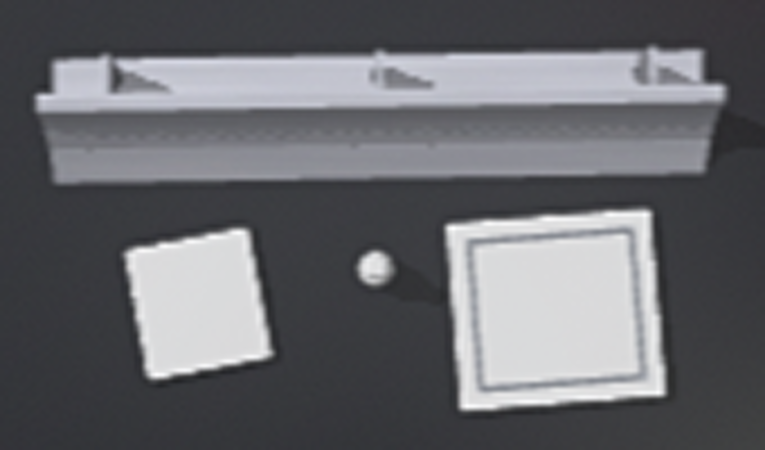

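The crop confirms the choice: grooved white board at crop (555,310), plain board at (200,305), and a free-standing vial at (375,268), about 50 mm from the big board. The board centre is about (456,-102). The foot line passes (542,-105) and is yawed about 0.03 rad. I'll move the hand in front of the near edge, with the finger line parallel to the upstand.

Call:
drive_tool:
  commands:
    - [0,0,0,0,0,-1.2,5]
    - [0,0,0,0,0,-1.2,5]
    - [0,0,0,0,0,-1.05,5]
    - [-2.7,-4,0,0,0,0,5]
    - [-2.7,-4,0,0,0,0,5]
    - [-2.7,-4,0,0,0,0,5]
    - [-2.7,-4,0,0,0,0,5]
    - [-2.7,-4,0,0,0,0,5]
    - [-2.6,-4,0,0,0,0,5]
    - [0,-4,0,0,0,0,5]
    - [0,-4,0,0,0,0,5]

```text
time_s: 1.25
tcp_pos: [348.6, 204.9, 231.0]
eef_rot: [-3.141, -0.001, -3.108]
contact_force: [0.7, -0.1, -0.5]
finger_gap: 49.9
gripper_force: 0.0
```

Call:
drive_tool:
  commands:
    - [0,-4.5,0,0,0,0,5]
    - [0,-4.5,0,0,0,0,5]
    - [0,-4.5,0,0,0,0,5]
    - [0,-4.5,0,0,0,0,5]
    - [0,-4.5,0,0,0,0,5]
    - [0,-4.5,0,0,0,0,5]
    - [0,-4,0,0,0,0,5]
    - [0,0,0,0,0,0,5]
    - [0,0,0,0,0,0,5]

```text
time_s: 2.15
tcp_pos: [358.9, -103.6, 231.1]
eef_rot: [3.141, -0.001, -3.109]
contact_force: [-0.7, -0.8, -0.5]
finger_gap: 50.0
gripper_force: 0.0
```

Call:
drive_tool:
  commands:
    - [0.3,0,4.5,0,0,0,5]
    - [0,0,4.5,0,0,0,5]
    - [0,0,4.5,0,0,0,5]
    - [0,0,4.5,0,0,0,5]
    - [0,0,3,0,0,0,5]
    - [0,0,1,0,0,0,5]
    - [0,0,0.3,0,0,0,5]
    - [0,0,0.1,0,0,0,5]
    - [0,0,0,0,0,0,5]
    - [0,0,0,0,0,0,5]

```text
time_s: 3.15
tcp_pos: [356.8, -103.5, 8.3]
eef_rot: [-3.141, 0.002, -3.107]
contact_force: [-0.5, -0.3, -0.4]
finger_gap: 49.4
gripper_force: 0.0
```

Call:
drive_tool:
  commands:
    - [0,0,0.2,0,0,0,5]
    - [0,0,0.2,0,0,0,5]
    - [0,0,0,0,0,0,5]

```text
time_s: 3.45
tcp_pos: [356.1, -103.3, 3.2]
eef_rot: [3.142, -0.0, -3.107]
contact_force: [-0.4, 0.1, -0.8]
finger_gap: 50.2
gripper_force: 0.0
```

Call:
drive_tool:
  commands:
    - [0,0,0.15,0,0,0,5]
    - [0,0,0.1,0,0,0,5]
    - [0,0,0,0,0,0,5]

```text
time_s: 3.75
tcp_pos: [356.1, -103.3, 0.6]
eef_rot: [3.141, -0.0, -3.107]
contact_force: [0.4, 0.5, -0.1]
finger_gap: 50.0
gripper_force: 0.0
```

Call:
drive_tool:
  commands:
    - [0,0,0.15,0,0,0,5]
    - [0,0,0,0,0,0,5]

```text
time_s: 3.95
tcp_pos: [356.1, -103.3, -0.9]
eef_rot: [3.142, -0.0, -3.107]
contact_force: [0.8, 0.4, 0.4]
finger_gap: 50.1
gripper_force: 0.0
```

Call:
drive_tool:
  commands:
    - [-1.5,0,0,0,0,0,5]
    - [-1.5,0,0,0,0,0,5]
    - [-1,0,0,0,0,0,5]
    - [-1,0,0,0,0,0,5]
    - [-1,0,0,0,0,0,5]
    - [-1,0,0,0,0,0,5]
    - [-1,0,0,0,0,0,5]
    - [-1,0,0,0,0,0,5]
    - [-1,0,0,0,0,0,5]
    - [-1,0,0,0,0,0,5]
    - [0,0,0,0,0,0,5]

```text
time_s: 5.05
tcp_pos: [467.6, -99.6, -0.5]
eef_rot: [-3.141, 0.002, -3.107]
contact_force: [-0.6, -1.2, -0.9]
finger_gap: 50.3
gripper_force: 0.0
```

```bash
python3 - <<'E'
from h import *
s=snap("side"); c=s["frame"][150:300,180:400]
cv2.imwrite("pics/d.png",cv2.resize(cv2.cvtColor(c,cv2.COLOR_RGB2BGR),None,fx=3.5,fy=3.5,interpolation=cv2.INTER_CUBIC))
E
```

```text
(no output)
```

View pics/d.png

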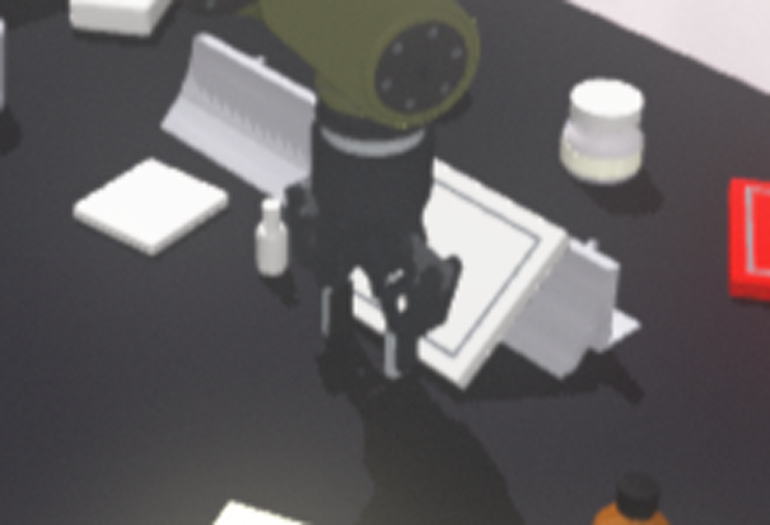

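The board is riding up the fence at about 30° (crop (490,270)), square to the fence, and the vial at (270,240) is untouched. I continue pushing.

Call:
drive_tool:
  commands:
    - [-0.8,0,0,0,0,0,5]
    - [-0.8,0,0,0,0,0,5]
    - [-0.8,0,0,0,0,0,5]
    - [-0.7,0,0,0,0,0,5]
    - [-0.5,0,0,0,0,0,5]
    - [-0.4,0,0,0,0,0,5]
    - [0,0,0,0,0,0,5]

```text
time_s: 5.8
tcp_pos: [506.5, -98.1, -0.7]
eef_rot: [-3.142, 0.0, -3.107]
contact_force: [-0.4, 0.5, 0.5]
finger_gap: 50.2
gripper_force: 0.2
```

Call:
drive_tool:
  commands:
    - [-0.4,0,0,0,0,0,5]
    - [-0.3,0,0,0,0,0,5]
    - [0,0,0,0,0,0,5]

```text
time_s: 6.1
tcp_pos: [513.5, -97.9, -0.6]
eef_rot: [-3.141, 0.0, -3.107]
contact_force: [-0.5, 0.0, -1.0]
finger_gap: 49.9
gripper_force: 0.3
```

```bash
python3 - <<'E'
from h import *
s=snap("side"); c=s["frame"][150:300,180:400]
cv2.imwrite("pics/e.png",cv2.resize(cv2.cvtColor(c,cv2.COLOR_RGB2BGR),None,fx=3.5,fy=3.5,interpolation=cv2.INTER_CUBIC))
E
```

```text
(no output)
```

View pics/e.png

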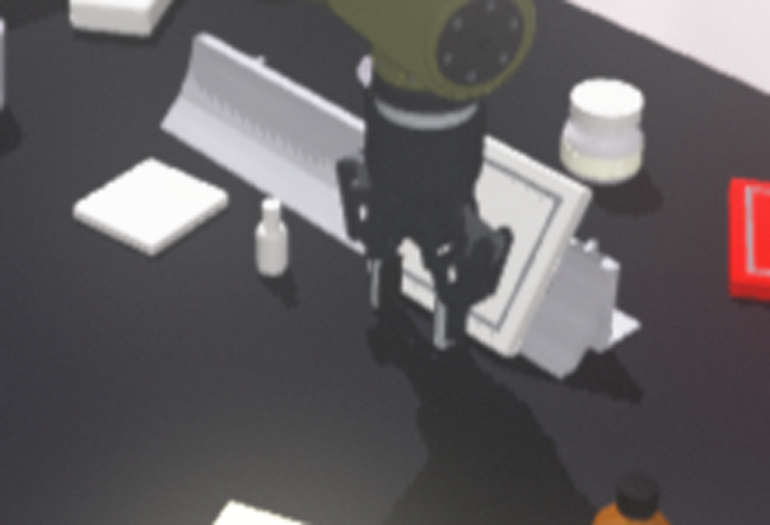

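The board is now steep, about 55°, with its lower edge near crop (510,352). I give it a few more mm, then withdraw.

Call:
drive_tool:
  commands:
    - [-0.3,0,0,0,0,0,5]
    - [-0.2,0,0,0,0,0,5]
    - [0,0,0,0,0,0,5]

```text
time_s: 6.45
tcp_pos: [518.3, -97.7, -0.7]
eef_rot: [-3.142, 0.0, -3.107]
contact_force: [-1.4, 0.1, -0.0]
finger_gap: 50.0
gripper_force: 0.3
```

Call:
drive_tool:
  commands:
    - [0.3,0,0,0,0,0,5]
    - [0.5,0,0,0,0,0,5]
    - [1,0,0,0,0,0,5]
    - [2,0,0,0,0,0,5]
    - [4,0,0,0,0,0,5]
    - [4,0,0,0,0,0,5]
    - [0,0,0,0,0,0,5]
    - [0,0,0,0,0,0,5]

```text
time_s: 7.25
tcp_pos: [399.8, -102.0, -0.3]
eef_rot: [-3.141, 0.001, -3.108]
contact_force: [-0.1, -0.1, -0.0]
finger_gap: 50.4
gripper_force: 0.0
```

```bash
python3 - <<'E'
from h import *
s=snap("side"); c=s["frame"][150:300,180:400]
cv2.imwrite("pics/f.png",cv2.resize(cv2.cvtColor(c,cv2.COLOR_RGB2BGR),None,fx=3.5,fy=3.5,interpolation=cv2.INTER_CUBIC))
# expected px in crop of leaning board front-face corners, 60deg
for y in(-163,-33):
    fx=539-.028*y
    for X in([fx-12,y,7],[fx-12+60,y,7+104]): print((np.array(proj(s,X))-[180,150])*3.5)
E
```

```text
[504.24662678 350.06776283]
[580.58160329 183.3199887 ]
[365.33615885 262.68096984]
[433.44005478 106.07602164]
```

View pics/f.png

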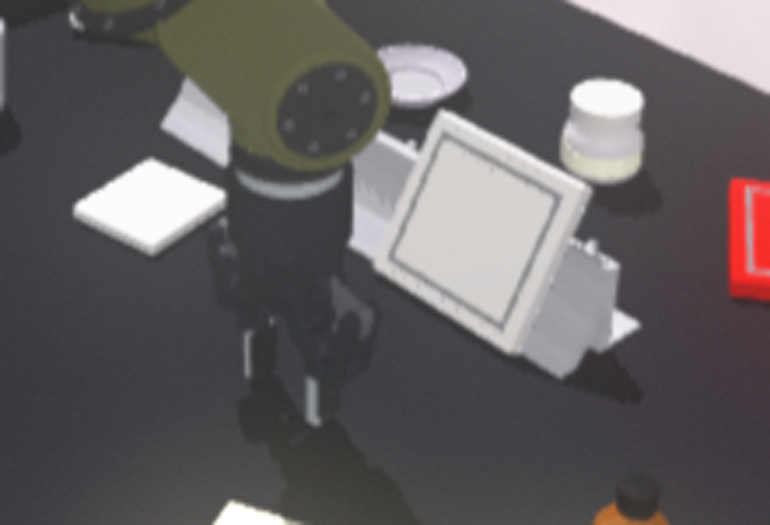

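The board stands leaning by itself at about 60°: corners at crop (378,265), (515,355), (590,188) and (437,113), matching the 60° prediction. Next I go up, over and behind it.

Call:
drive_tool:
  commands:
    - [0,0,-4.5,0,0,0,5]
    - [0,0,-4.5,0,0,0,5]
    - [0,0,-4.5,0,0,0,5]
    - [0,0,-4.5,0,0,0,5]
    - [0,0,-3,0,0,0,5]
    - [-4.5,0,0,0,0,0,5]
    - [-4.5,0,0,0,0,0,5]
    - [-4.5,-0.5,0,0,0,0,5]
    - [-4.5,-0.5,0,0,0,0,5]
    - [-4.5,0,0,0,0,0,5]
    - [-3,0,0,0,0,0,5]
    - [0,0,0,0,0,0,5]

```text
time_s: 8.5
tcp_pos: [657.9, -102.3, 207.5]
eef_rot: [3.141, -0.001, -3.106]
contact_force: [0.5, 0.4, -0.6]
finger_gap: 49.8
gripper_force: 0.0
```

Call:
drive_tool:
  commands:
    - [0,0,4,0,0,0,5]
    - [0,0,4,0,0,0,5]
    - [0,0,3,0,0,0,5]
    - [0,0,1.5,0,0,0,5]
    - [0,0,0,0,0,0,5]
    - [0,0,0,0,0,0,5]

```text
time_s: 9.1
tcp_pos: [656.0, -103.1, 86.0]
eef_rot: [-3.141, 0.002, -3.107]
contact_force: [0.3, -0.3, 1.2]
finger_gap: 50.4
gripper_force: 0.0
```

```bash
python3 - <<'E'
from h import *
s=snap("side"); c=s["frame"][130:280,230:450]
cv2.imwrite("pics/g.png",cv2.resize(cv2.cvtColor(c,cv2.COLOR_RGB2BGR),None,fx=3.5,fy=3.5,interpolation=cv2.INTER_CUBIC))
E
```

```text
(no output)
```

View pics/g.png

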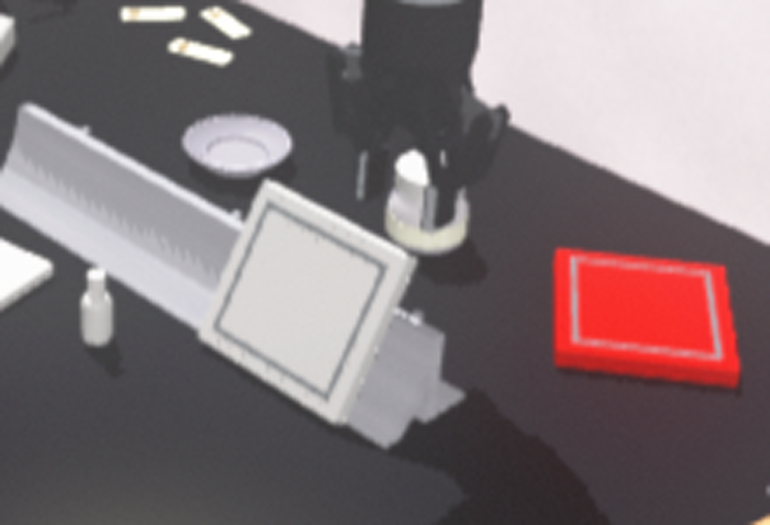

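The fingers are behind and above the upper edge at crop (400,190), with the board still leaning. I tip it forward.

Call:
drive_tool:
  commands:
    - [1.5,0,0.3,0,0,0,5]
    - [1.5,0,0,0,0,0,5]
    - [1,0,0,0,0,0,5]
    - [0.8,0,0,0,0,0,5]
    - [0.8,0,0,0,0,0,5]
    - [0.8,0,0,0,0,0,5]
    - [0.8,0,0,0,0,0,5]
    - [0.8,0,0,0,0,0,5]
    - [0.8,0,0,0,0,0,5]
    - [0.8,0,0,0,0,0,5]
    - [0.8,0,0,0,0,0,5]
    - [0.8,0,0,0,0,0,5]

```text
time_s: 10.35
tcp_pos: [542.7, -106.9, 81.3]
eef_rot: [-3.142, -0.0, -3.107]
contact_force: [-0.0, -0.8, -0.3]
finger_gap: 49.5
gripper_force: 0.0
```

Call:
drive_tool:
  commands:
    - [0.8,0,0,0,0,0,5]
    - [0.8,0,0,0,0,0,5]
    - [0.8,0,0,0,0,0,5]
    - [0,0,0,0,0,0,5]
    - [0,0,0,0,0,0,5]

```text
time_s: 10.85
tcp_pos: [519.5, -107.7, 81.5]
eef_rot: [-3.142, 0.0, -3.107]
contact_force: [1.1, 0.3, 0.2]
finger_gap: 50.0
gripper_force: 0.0
```

```bash
python3 - <<'E'
from h import *
s=snap("side"); c=s["frame"][130:300,200:420]
cv2.imwrite("pics/i.png",cv2.resize(cv2.cvtColor(c,cv2.COLOR_RGB2BGR),None,fx=3.5,fy=3.5,interpolation=cv2.INTER_CUBIC))
E
```

```text
(no output)
```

View pics/i.png

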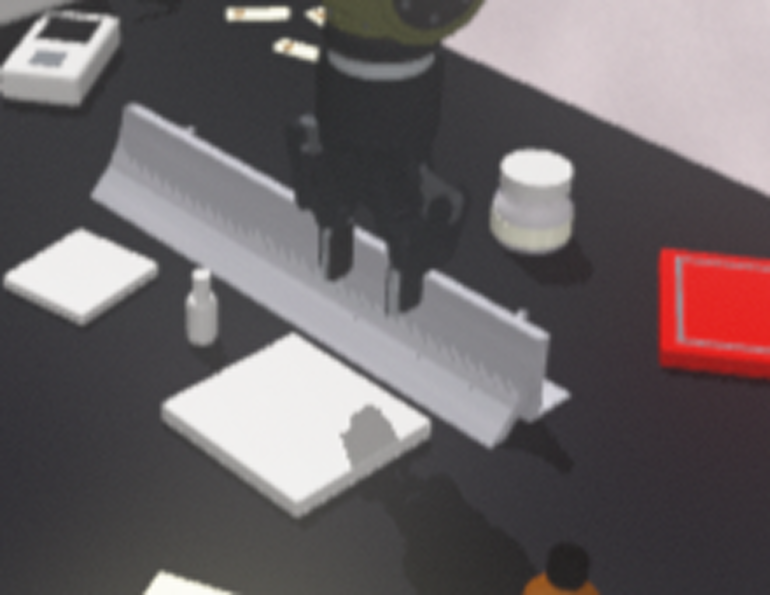

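The board lies flat, plain side up (crop (297,420)), clear of the fence, and the small board at (80,275) and the vial are undisturbed. I raise the arm and hand in.

Call:
drive_tool:
  commands:
    - [0,0,-4,0,0,0,5]
    - [0,0,-4,0,0,0,5]
    - [0,0,-3,0,0,0,5]
    - [0,0,0,0,0,0,5]
    - [0,0,0,0,0,0,5]

```text
time_s: 11.4
tcp_pos: [519.6, -107.7, 191.4]
eef_rot: [-3.141, 0.001, -3.107]
contact_force: [0.6, 0.4, -0.4]
finger_gap: 49.9
gripper_force: 0.0
```

```bash
python3 -c "
from h import *
print(arm.hand_in())"
```

```text
the job is handed in; nothing more can be done
None
```

The big board now lies flat, groove down, in front of the upstand after leaning there by itself; the small board looked undisturbed, and the job was handed in at about 11.4 s with no verdict returned.

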